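# Fit the LED lamp module in the light source and hold it home

### The job

Fit the spare LED lamp module into the microscope light source. First pull the dimmer lever back to standby, the long mark on its quadrant, so that the lamp comes up dim; then set the module upright in the socket with its two lugs in the slots, push it down against the contact spring and, keeping it pushed down, turn it clockwise as seen from above until it meets its stop, just short of a quarter turn. Finish still holding the module like that, pressed down with its flange flush on the socket and turned home, because a colleague will tighten the clamp screw meanwhile; never let the module tip over and leave the loose things round about where they are.

Things in the scene. Friction and masses are not known exactly. Their poses are not given: they have to be found in the camera images.
- light_source: White sheet-metal light source, 150 (x) x 170 (y) x 70 mm high, screwed down. Origin: centre of its underside on the desk; x points to its rear, y to its left, z up. The bayonet socket stands on its top at the left (x +10, y +38 mm), the dimmer quadrant at the right (x 0, y -52 mm). A capped light outlet sticks out 22 mm in front.
- lamp_socket: Aluminium bayonet socket, 60 mm across, its flat top face 80 mm above the desk. Origin: centre of that face; z up; x runs through the two slots. Bore 35 mm; slots 11 mm wide out to 25 mm radius, through a 5 mm ledge. Under it the lugs turn 80 degrees clockwise (seen from above) to a stop, not the other way. A sprung contact ring fills the bore 12 mm down.
- lamp_module: LED lamp module, 110 to 180 g, 63 mm high, standing lens down. Barrel 32 mm across, 24 mm long, chamfered; flange 50 mm across, 4 mm thick; finned heat sink 43 mm across, 10 mm high; black finger bar 44 (x) x 11 (y) mm on top, 14 to 39 mm above the origin. Origin: centre of the flange's underside; z up, x along bar and lugs. Flush, it lies at lamp_socket's origin.
- module_bar (a point): Middle of the module's finger bar, 27 mm above the module's origin: where to grip, fingers closing across the 11 mm thickness. The heat sink's top is 13 mm below this point.
- contact_spring (a joint): Travel of the sprung contact ring in the socket, m: 0 = up, 0.012 when the module's flange is flush on the socket, stop at 0.015. Spring: 5 N at first, 11 N at 0.012. The lugs clear the ledge from 0.009 on; if let go, a turned module rises 3 mm until its lugs bear on the ledge.
- dimmer (a joint): Dimmer lever, rad: 0 = off, leaning 0.75 rad from upright towards the front of the light source (its -x); 0.75 = upright; 1.5 = full, leaning to the rear. White marks every 0.3 rad on the black quadrant; standby is the long one (across both cheeks), at 0.30. Stiff by friction (about 2 N at the knob), stays where it is left.
- dimmer_knob (a point): Centre of the black grip tab on the end of the dimmer lever, 60 mm from the pivot. The tab is 22 mm long along the lever, 12 mm in the swing direction and 10 mm thick along y, with flat sides. The quadrant (36 mm radius, 26 mm wide along y) stays clear below it.
- dimmer_pivot (a point): Pivot of the dimmer lever, 58 mm above the desk; the lever swings about the y axis of light_source, in the plane through this point.
- objective_case: White round screw canister with a black lid, 37 mm in diameter, 62 mm high, standing near the module; origin at the centre of its underside. Not to be disturbed.
- coverslips: Small white and blue box, 35 x 35 x 22 mm, on the desk; origin at the centre of its underside. Not to be disturbed.
- module_lug (a point): Middle of the lug on the barrel's +x side; its twin is on the -x side (a half turn makes no difference). Each lug is 7 mm wide and 5 mm high and reaches 23 mm from the module's axis; tops 8 mm, bottoms 13 mm below the flange's underside.
Not all that is in view belongs to the job. What is shaped like the lamp_module but purple or red is not meant.

How it is judged:
On the way, in this order (a step that is already met when the one before it is completed fails the run):
1. the dimmer lever stands at the standby mark (0.30 rad, within 0.10) before the module goes in (value of joint dimmer between 0.2 and 0.4 rad and distance between lamp_module and lamp_socket above 0.04 m), for 0.3 s.
2. the module is pushed straight into the socket, lugs in the slots, against the spring (horizontal distance between lamp_module and lamp_socket below 0.004 m and angle between the x axis of lamp_module and the x axis of lamp_socket, either way round below 0.25 rad and value of joint contact_spring above 0.008 m), for 0.05 s.
3. the module is turned clockwise to its stop while pressed down flush (angle between the x axis of lamp_module and the x axis of lamp_socket, either way round above 1.26 rad and z of lamp_module in the frame of lamp_socket below 0.0015 m), for 0.3 s.
At the end, for the whole second after the job is handed in: The module sits upright in the socket, centred within 4 mm, its flange flush on the collar (gap under 1.5 mm, contact ring pressed more than 10 mm), turned at least 72 of the 80 degrees, and the fingers still hold it there with more than 3 N; the dimmer lever is at the standby mark within 0.10 rad (all of step 3 and horizontal distance between lamp_module and lamp_socket below 0.004 m and angle between lamp_module's own z axis and vertical below 0.06 rad and value of joint contact_spring above 0.01 m and contact force between the fingers and lamp_module above 3 N and value of joint dimmer between 0.2 and 0.4 rad); the arm keeps its last pose, push and grip.
It fails at once if the lamp module tips over or is carried tilted by more than 0.6 rad (angle between lamp_module's own z axis and vertical above 0.6 rad).
It fails at once if the canister or the small box is moved by more than 20 mm (distance of any of objective_case, coverslips from where it was at the start of the episode above 0.02 m).
It also fails if it takes over 59 s, if anything falls off the work surface, if the arm or the gripper's body presses on something with over 40 N, if the wrist force passes 120 N, or if a joint passes its speed limit or range.

### The arm

A 6-joint arm with a two-finger parallel gripper is mounted at the origin on a cart in front of the work surface, level with it; the furniture and walls round the work are solid. World frame = base frame: x ahead of the robot, y to its left, z up, the work surface at z = 0. Lengths are in m, angles in rad, forces in N, time in s.
With the tool pointing down it reaches from about 0.3 to 0.775 m from the base axis. Payload 14.6 kg.
Tool frame: the origin (TCP) lies on the front face of the gripper's body, between the roots of the fingers; the fingertips stand 97 mm ahead of it and the grasp point (between the pads) lies 78 mm ahead of it; z points along the fingers, x is the direction in which the jaws open and shut, and the axes are right-handed (so a half turn about z gives the same grasp; the last joint's range is limited). The gripper opens to 94 mm and grips with 3 to 60 N. Pads are 16 mm wide; open, the fingers measure 119 mm over their backs; the gripper's body (75 mm by 177 mm) begins 78 mm behind the grasp point.
Start: joints at [1.259, 0.3, 1.521, -0, 1.321, -0.067], TCP at [0.133, 0.534, 0.303] pointing down, gripper open.
Joint ranges: [-3.03, 3.03], [-0.79, 2.21], [0.23, 2.52], [-1.04, 4.18], [0, 3.07], [-2.55, 2.55]. Speed limits (rad/s): [2.22, 2.22, 2.57, 3.14, 3.14, 3.14].

### API

Orientations are given as [roll, pitch, yaw] about the fixed x, y, z axes, in that order (R = Rz(yaw) Ry(pitch) Rx(roll)).
In Python, from station import sensors, camera, ctrl gives the robot as it stands.
- The arm moves only by the tool move_arm, never from a script. Its argument "rows" is text: rows parted by semicolons, each of 6 numbers parted by spaces: the shift along the tool's x, y, z in mm, then the turn, a rotation vector about the tool's x, y, z in rad. In form: x y z wx wy wz; .... A call has 1 to 20 rows; each row shifts and turns the pose as measured when the row begins, along the tool's axes as they then stand; what a row does not reach is not made up. A row lasts 1/8 s, in which the tool goes at most 62.5 mm and 10.7 degrees, less where a joint would pass 70% of its speed; a pose out of reach is approached as far as the arm can. A call with a gripper value outside its range is refused whole. "grip" is the opening, from -1 (shut) to 1 (fully open), set as the call begins (left out, the last holds). The fingers move at their own pace and stop on an object; "newtons" is the grip in N (left out, the last holds). Time passes only in rows, so rows that do not move let the fingers close. It gives the time, the measured TCP pose, the force and the opening at its end, in the units of the state.
- sensors.get_obs(): the state, without advancing time (a new reading comes with each control period).
- camera(name): name is "side" or "top" or "wrist"; returns a dict with "color" (384x512x3 uint8, blue, green, red), "z_map" (384x512 float32, m along the optical axis (not along the pixel's ray), 0 where there is no reading), "mtx" (3x3 intrinsics, pixels), "distortion" ([k1, k2, p1, p2, k3] as OpenCV has them; the pictures are not rectified), "position" and "attitude" of the camera in the world; the wrist camera has in their place "hand_eye" (4x4, takes a point from camera to tool coordinates, whose origin is the TCP and whose axes are the tool frame's). Camera axes: x right, y down, z forward; pixel columns grow to the right and rows downward; lengths in m; the calibration is good to about 2 mm. A picture is of the moment at which its call begins: read the wrist's pose just before it.
- ctrl.hand_in(): hands the job in, once; it reports no verdict.
The state is a dict: "time_s": time; "qpos": joint angles; "joint_vel": joint speeds; "tau": joint torques, N m; "ee_pos": TCP position; "eef_rot": TCP orientation; "force": force on the tool from outside, world axes, zero at the start; "moment": the same for the moment, N m; "grip_width": finger opening in m.
Only numpy, scipy, OpenCV 4.12 (cv2) and the standard library are available. Lean on these libraries where they do the work, as an engineer would, in place of code of your own. Each camera call takes 0.05 s, during which the arm holds its last target.

## Working session

There is one attempt and no reset: what is moved stays moved. The work goes in short steps, Python scripts to look and compute and a tool call to move; the robot and the scene stay as the last step left them, time stands still between calls to the robot, and variables do not carry over. Pictures are saved under pics/ and viewed, and the job is handed in when it is done.

Besides the shell and the picture viewer there is one more tool, called after "Emit:" as name(argument=value, ...) on one line, values as JSON. move_arm: Moves the arm, as the interface text tells. Its arguments: {"type":"object","properties":{"rows":{"type":"string"},"grip":{"type":"number"},"newtons":{"type":"number"}},"required":["rows"]}

```bash
ls; mkdir -p pics; cat > h.py <<'E'
import numpy as np, cv2
from scipy.spatial.transform import Rotation as R
from station import sensors, camera, ctrl
def rm(a):
    a=np.array(a,float)
    return a if a.shape==(3,3) else R.from_euler('xyz',a).as_matrix()
def cam(name):
    o=sensors.get_obs(); c=camera(name)
    if name=='wrist':
        T=np.eye(4);T[:3,:3]=rm(o['eef_rot']);T[:3,3]=o['ee_pos']
        c['T']=T@np.array(c['hand_eye'])
    else:
        T=np.eye(4);a=np.array(c['attitude'])
        T[:3,:3]=rm(a);T[:3,3]=c['position'];c['T']=T
    return c
def ray(c,uv):
    p=cv2.undistortPoints(np.array(uv,float).reshape(-1,1,2),np.array(c['mtx'],float),np.array(c['distortion'],float)).reshape(-1,2)
    d=np.c_[p,np.ones(len(p))]
    return c['T'][:3,3],d@c['T'][:3,:3].T
def onz(c,uv,z):
    o,d=ray(c,uv); return o+d*((z-o[2])/d[:,2])[:,None]
def depth(c,uv):
    o,d=ray(c,uv); z=np.array([c['z_map'][int(v),int(u)] for u,v in uv]); return o+d*z[:,None]
def cloud(c):
    H,W=c['z_map'].shape; u,v=np.meshgrid(np.arange(W),np.arange(H))
    o,d=ray(c,np.stack([u.ravel(),v.ravel()],1)); P=o+d*c['z_map'].ravel()[:,None]
    P[c['z_map'].ravel()==0]=np.nan
    return P.reshape(H,W,3)
def proj(c,P):
    Ti=np.linalg.inv(c['T']);rv=cv2.Rodrigues(Ti[:3,:3])[0]
    return cv2.projectPoints(np.array(P,float).reshape(-1,1,3),rv,Ti[:3,3],np.array(c['mtx'],float),np.array(c['distortion'],float))[0].reshape(-1,2)
E
python3 - <<'E'
from h import *
o=sensors.get_obs(); print(o)
for n in ['side','top','wrist']:
    c=cam(n); cv2.imwrite(f'pics/{n}0.png',c['color']); print(n,c.get('position'),c.get('attitude'),c['T'][:3,3], c['T'][:3,2], np.array(c['mtx'])[0,0],(c['z_map']>0).mean())
E
```

```text
pics
{'time_s': 0.0, 'qpos': array([ 1.25941488e+00,  3.00454266e-01,  1.52159105e+00, -5.82678346e-06,
        1.32071068e+00, -6.65863232e-02]), 'joint_vel': array([-1.05936740e-03, -2.35780751e-06,  1.52496331e-03, -1.53949105e-06,
       -5.66126729e-04, -7.71821393e-04]), 'tau': array([ 3.82828721e-04, -5.31811309e+01, -3.52726436e+01,  7.08091585e-02,
        2.45242351e-02, -7.36947868e-05]), 'ee_pos': array([0.13324488, 0.53345374, 0.30209129]), 'eef_rot': array([-3.14152088e+00,  1.16113904e-03,  1.32600269e+00]), 'force': array([-0.30693061,  0.38040096,  0.62868721]), 'moment': array([ 0.00737501, -0.04712685, -0.01319048]), 'grip_width': 0.0937981939699167}
side [0.30844956 0.69682838 0.74992912] [-2.41416814  0.01510597 -2.89148573] [0.30844956 0.69682838 0.74992912] [ 0.17551074 -0.64146662 -0.74680423] 383.1109737904286 0.995819091796875
top [0.38161982 0.11573656 1.06055651] [-3.04828921  0.0058611  -1.59159857] [0.38161982 0.11573656 1.06055651] [ 0.09326935  0.00389634 -0.99563329] 436.8135409242247 0.9959055582682291
wrist None None [0.0644179  0.55095907 0.3847507 ] [ 0.23691266 -0.06014314 -0.96966757] 305.55756908796843 0.9961903889973959
```

View pics/side0.png

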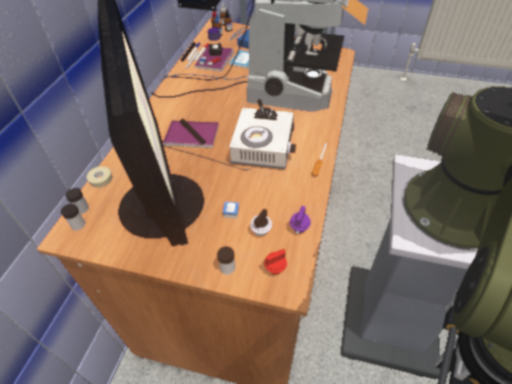

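View pics/top0.png

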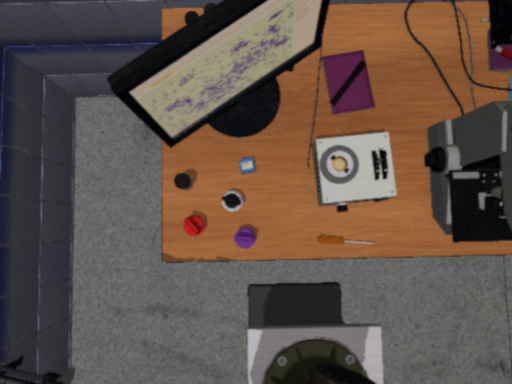

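View pics/wrist0.png

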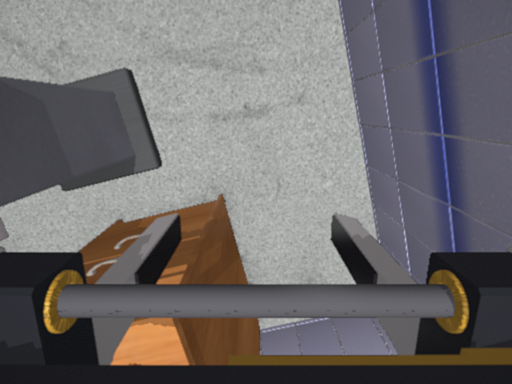

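The side view shows the light source at about (262,137), the module at (261,222) with a white flange and black bar, the canister at (226,260) and the coverslips at (231,209). The top view shows the module at (232,200), the socket at (340,163), the dimmer at (380,163), the canister at (183,181) and the box at (247,165). The purple (245,237) and red (194,225) modules are decoys.

```bash
python3 - <<'E'
from h import *
c=cam('top'); P=cloud(c)
for n,uv in dict(mod=(232,200),can=(183,181),pur=(245,237),red=(194,225),box=(247,165),sock=(340,163),dim=(380,163),desk=(300,230)).items(): print(n,P[uv[1],uv[0]].round(4))
im=c['color']; crop=im[120:260,160:420]; cv2.imwrite('pics/topcrop.png',cv2.resize(crop,None,fx=3,fy=3,interpolation=cv2.INTER_CUBIC))
c=cam('side'); P=cloud(c)
for n,uv in dict(mod=(262,218),sock=(256,137),dim=(266,110),scr=(120,60)).items(): print(n,P[uv[1],uv[0]].round(4))
cv2.imwrite('pics/sidecrop.png',cv2.resize(c['color'][90:290,180:340],None,fx=4,fy=3,interpolation=cv2.INTER_CUBIC)[:600])
E
```

```text
mod [0.4496 0.1842 0.0648]
can [0.4959 0.2965 0.0627]
pur [0.365  0.1558 0.0684]
red [0.3945 0.2718 0.0624]
box [0.536  0.1499 0.0213]
sock [ 0.5286 -0.0644  0.071 ]
dim [ 0.5265 -0.1555  0.0718]
desk [0.3779 0.0256 0.0019]
mod [0.446  0.1923 0.0582]
sock [ 0.5273 -0.0625  0.0671]
dim [ 0.5227 -0.1576  0.0879]
scr [0.6688 0.2143 0.4331]
```

View pics/topcrop.png

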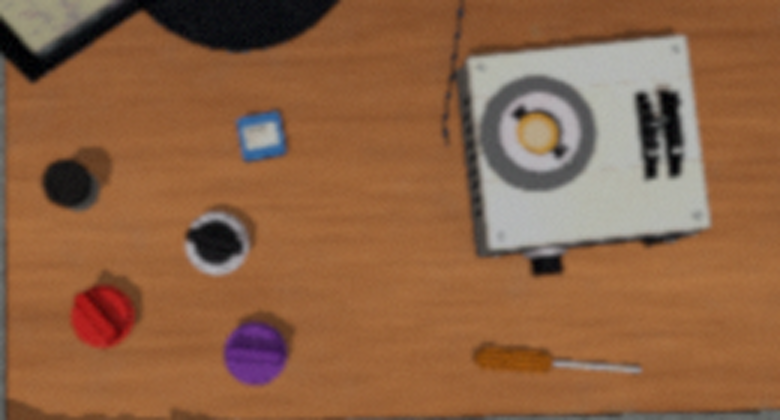

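View pics/sidecrop.png

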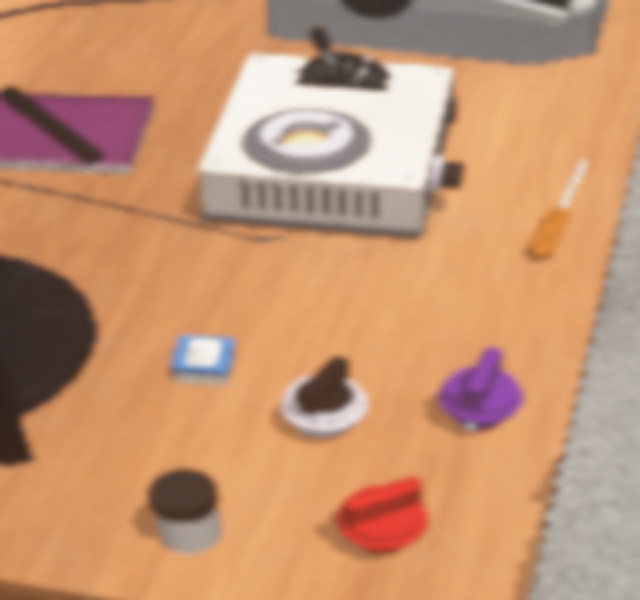

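```bash
python3 - <<'E'
from h import *
c=cam('wrist'); print(np.array(c['hand_eye']).round(4),c['mtx'],c['distortion'])
for n in ['top','side']:
    c=cam(n); P=cloud(c).reshape(-1,3)
    m=(P[:,2]>0.09)&(P[:,0]>0.3)&(P[:,0]<0.9)&(abs(P[:,1])<0.6)
    Q=P[m]
    H,xe,ye=np.histogram2d(Q[:,0],Q[:,1],bins=[np.arange(.3,.95,.05),np.arange(-.5,.6,.05)])
    print(n,ye[:-1].round(2));
    for i in range(len(H)): print(xe[i].round(2),H[i].astype(int))
E
```

```text
[[ 1.000e+00  5.000e-04  0.000e+00  2.000e-04]
 [-5.000e-04  9.696e-01  2.445e-01 -7.100e-02]
 [ 1.000e-04 -2.445e-01  9.696e-01 -8.260e-02]
 [ 0.000e+00  0.000e+00  0.000e+00  1.000e+00]] [[305.55756909   0.         255.63591875]
 [  0.         305.55756909 187.71407394]
 [  0.           0.           1.        ]] [-0.00473112  0.          0.          0.          0.        ]
top [-0.5  -0.45 -0.4  -0.35 -0.3  -0.25 -0.2  -0.15 -0.1  -0.05 -0.    0.05
  0.1   0.15  0.2   0.25  0.3   0.35  0.4   0.45  0.5 ]
0.3 [ 0  0  6 25 18  0  0  0  0  0  0  0  0  0  0  0  0  0  0  0  0]
0.35 [  0   0 335 697 494   0   0   0   0   0   0   0   0   0   0   0   0   0
   0   0   0]
0.4 [  0   0 214 889 482   0   0   0   0   0   0   0   0   0   0   0   0   0
   0   0   0]
0.45 [  0   0 160 996 447   0   0   0   0   0   0   0   0   0   0   0   0   0
   0   0   0]
0.5 [   0    0    0 1572  506    0   69   98    0    0    0    0    0    0
    0    0    0    0    0    0    0]
0.55 [   0    0    0 1604   65    0    0    0    0    0    0    0    0    0
    0  302 1393    0    0    0    0]
0.6 [   0    0    0 
[... 1056 characters left out ...]
    1   31   61    0    0    0    0    0    0
    0    0    0    0    0    0    0]
0.55 [   0    0    0 1265   21    0    0    0    0    0    0    0    0    0
    0   23 2683    0    0    0    0]
0.6 [   0   44    2  273    2    0    0    0    0    0    0    0    0    3
  322  498 1909    0    0    0    0]
0.65 [  0  53   0   0   0   0   0   0   0   0   0   0  70 478 523 253 195   0
   0   0   0]
0.7 [  0   0   6 186   0   0   0   0   0   0   4 218 459 265  70   1   0   0
   0   0   0]
0.75 [  0   0   0 145   0   0   0   0   0 353 328 302 111  13   0   0   0   0
   0   0   0]
0.8 [ 0  0  0 35  0  0  0  0  0 13 86 25  3  0  0  0  0  0  0  0  0]
0.85 [0 0 0 0 0 0 0 0 0 0 0 0 0 0 0 0 0 0 0 0 0]
```

Emit:
move_arm(rows="-44 38 0 0 0 0;-44 38 0 0 0 0;-44 38 0 0 0 0;-44 38 0 0 0 0;-44 38 0 0 0 0;-44 38 0 0 0 0;-44 38 0 0 0 0;-44 38 0 0 0 0;-44 38 0 0 0 0;-44 38 0 0 0 0;-44 38 0 0 0 0;-44 38 0 0 0 0;0 0 0 0 0 -0.17;0 0 0 0 0 -0.16;0 0 0 0 0 0")

```text
time_s: 2.28
ee_pos: [0.4557, -0.1108, 0.3037]
eef_rot: [3.135, -0.0, 1.664]
force: [-0.3, -0.6, -0.7]
grip_width: 0.0942
```

```bash
python3 - <<'E'
from h import *
c=cam('wrist'); cv2.imwrite('pics/wrist1.png',cv2.resize(c['color'],None,fx=1.5,fy=1.5))
import pickle; pickle.dump(c,open('w1.pkl','wb'))
E
```

```text
(no output)
```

View pics/wrist1.png

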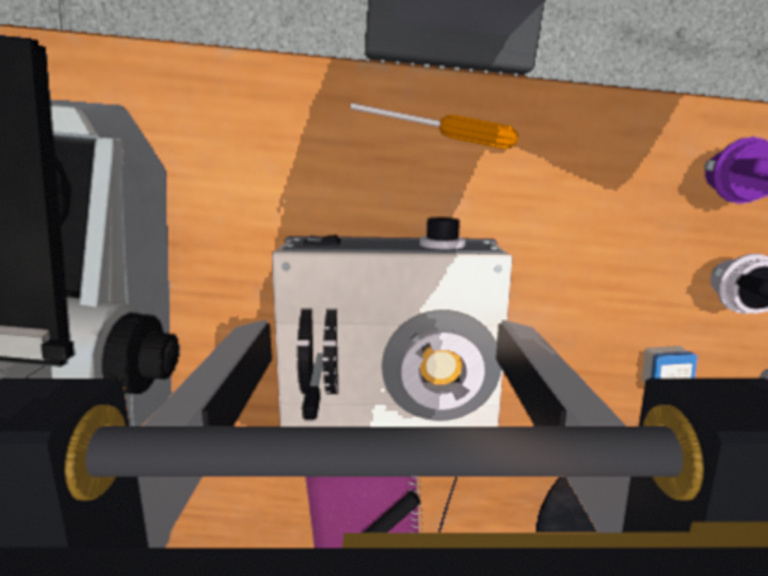

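```bash
python3 - <<'E'
import pickle
from h import *
c=pickle.load(open('w1.pkl','rb'))
im=c['color'][190:290,180:350]; cv2.imwrite('pics/w1crop.png',cv2.resize(im,None,fx=4.6,fy=4.6,interpolation=cv2.INTER_CUBIC))
P=cloud(c); 
print('ls top',P[195,260],'sock ledge',P[225,293],'ring',P[243,293],'collar',P[243,262],'knob',P[268,208],P[262,208])
E
```

```text
ls top [ 0.47376788 -0.10399366  0.06918836] sock ledge [ 0.49973751 -0.06651106  0.08221932] ring [ 0.52608526 -0.06166787  0.06921082] collar [ 0.52780188 -0.09655506  0.07252889] knob [ 0.53535105 -0.14863096  0.12280917] [ 0.53265745 -0.14976742  0.11622391]
```

View pics/w1crop.png

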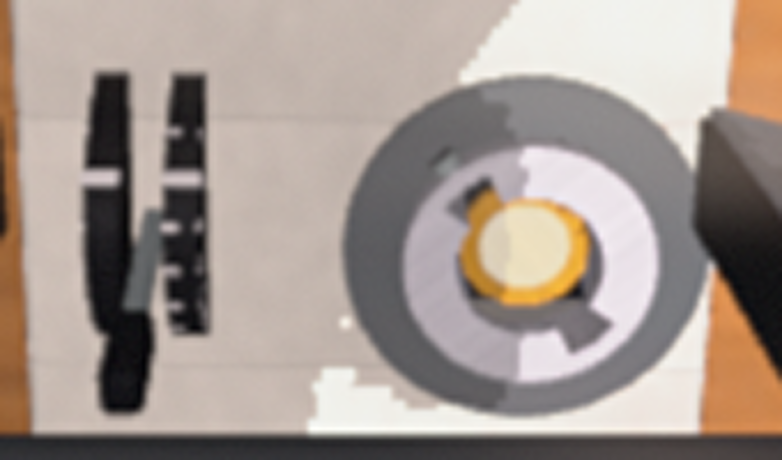

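The socket disc is centred at about (530,263) in the crop, its slots at (469,193) and (593,338), and the long mark is at (183,180). The lever knob is at (125,360), leaning to the rear.

```bash
python3 - <<'E'
import pickle
from h import *
c=pickle.load(open('w1.pkl','rb'))
f=lambda pts,z: onz(c,[((u+.5)/4.6-.5+180,(v+.5)/4.6-.5+190) for u,v in pts],z)
from scipy.optimize import least_squares
E=f([(402,265),(658,262),(525,145),(520,382),(440,172),(612,175),(628,340),(445,353)],.08)[:,:2]
r=least_squares(lambda p:np.hypot(*(E-p[:2]).T)-p[2],[.53,-.06,.03]); print('disc',r.x,r.fun.round(4))
S=f([(469,193),(593,338)],.08); print('slots',S.round(4),S.mean(0),np.linalg.norm(S[0]-S[1]), np.degrees(np.arctan2(*(S[0]-S[1])[[1,0]])))
# ls edges in 1.5x image: top-face corners
C=onz(c,[(u/1.5,v/1.5) for u,v in [(273,252),(512,254),(280,425),(499,425)]],.07); print('ls',C.round(4),np.linalg.norm(C[0]-C[1]))
y=C[1]-C[0]; print('yaw',np.degrees(np.arctan2(-y[0],y[1])))
M=f([(102,178),(183,180),(120,400),(128,320)],.09);print(M.round(4))
P=cloud(c)
for v in range(232,284,3): print(v,P[v,204:212:3].round(4).tolist())
E
```

```text
disc [ 0.5262337  -0.06125592  0.03056581] [-0.0006  0.     -0.0001  0.0001  0.0014 -0.001   0.0007 -0.0006]
slots [[ 0.5092 -0.0774  0.08  ]
 [ 0.5436 -0.0435  0.08  ]] [ 0.52637269 -0.06046794  0.08      ] 0.04830327439980337 -135.36208937267048
ls [[ 0.4518 -0.1884  0.07  ]
 [ 0.4377 -0.0216  0.07  ]
 [ 0.5877 -0.1786  0.07  ]
 [ 0.5719 -0.0096  0.07  ]] 0.1674757522312158
yaw 4.856044474853174
[[ 0.5092 -0.1614  0.09  ]
 [ 0.508  -0.1432  0.09  ]
 [ 0.5647 -0.1545  0.09  ]
 [ 0.5438 -0.1537  0.09  ]]
232 [[0.5124, -0.1587, 0.0916], [0.5177, -0.1573, 0.0786], [0.5213, -0.1552, 0.0697]]
235 [[0.5151, -0.1583, 0.0931], [0.5202, -0.1568, 0.081], [0.5245, -0.1549, 0.0706]]
238 [[0.5179, -0.158, 0.0942], [0.5237, -0.1567, 0.0808], [0.5277, -0.1545, 0.0715]]
241 [[0.5213, -0.1578, 0.0941], [0.5269, -0.1564, 0.0815], [0.5275, -0.1534, 0.0796]]
244 [[0.5247, -0.1577, 0.094], [0.5306, -0.1562, 0.0812], [0.5286, -0.1526, 0.0847]]
247 [[0.5285, -0.1576, 0.0932], [0.5332, -0.1558, 0.0829], [0.5296, -0.1518, 0.0897]]
250 [[0.5317, -0.1574, 0.0936], [0.5371, -0.1557, 0.0822], [0.5303, -0.151, 0
[... 241 characters left out ...]
.5314, -0.1485, 0.1123]]
262 [[0.5335, -0.1537, 0.1154], [0.5326, -0.1507, 0.1164], [0.532, -0.1477, 0.117]]
265 [[0.5343, -0.153, 0.1198], [0.5336, -0.15, 0.1205], [0.534, -0.1473, 0.1193]]
268 [[0.535, -0.1523, 0.124], [0.535, -0.1495, 0.1236], [0.5353, -0.1468, 0.1225]]
271 [[0.5369, -0.1518, 0.1263], [0.5361, -0.1489, 0.1271], [0.5373, -0.1464, 0.1246]]
274 [[0.5393, -0.1515, 0.1274], [0.5383, -0.1485, 0.1287], [0.5403, -0.1461, 0.125]]
277 [[0.5421, -0.1513, 0.128], [0.5431, -0.1487, 0.1259], [0.5436, -0.146, 0.1248]]
280 [[0.5811, -0.1586, 0.0706], [0.5806, -0.1552, 0.0709], [0.5804, -0.1517, 0.0707]]
283 [[0.5852, -0.1585, 0.0702], [0.5855, -0.1551, 0.0693], [0.5853, -0.1517, 0.0691]]
```

Emit:
move_arm(rows="0 0 0 0 0 0.175;0 0 0 0 0 0.175;0 0 0 0 0 0.175;0 0 0 0 0 0.175;0 0 0 0 0 0.175;0 0 0 0 0 0.175;0 0 0 0 0 0.175;0 0 0 0 0 0.175;0 0 0 0 0 0.174;0 0 0 0 0 0", grip=-1, newtons=40)

```text
time_s: 3.58
ee_pos: [0.4553, -0.1079, 0.3049]
eef_rot: [-3.141, -0.009, 0.002]
force: [-0.1, -0.7, -0.0]
grip_width: 0.0008
```

Emit:
move_arm(rows="40 13 0 0 0 0;40 13 0 0 0 0;33 13 0 0 0 0;0 0 0 0 -0.009 -0.086;0 0 0 0 0 0")

```text
time_s: 4.2
ee_pos: [0.5719, -0.1466, 0.306]
eef_rot: [3.141, -0.0, 0.103]
force: [-0.2, -0.2, 0.4]
grip_width: 0.0006
```

```bash
python3 - <<'E'
from h import *
o=sensors.get_obs();print(o['ee_pos'],o['eef_rot'],o['force'])
a=0.087;piv=np.array([.5241,-.1513]);d=o['ee_pos'][:2]-piv
print('ls x,y from pivot',d@[np.cos(a),np.sin(a)],d@[-np.sin(a),np.cos(a)])
c=cam('wrist'); cv2.imwrite('pics/wrist2.png',cv2.resize(c['color'],None,fx=1.5,fy=1.5))
E
```

```text
[ 0.5719359  -0.14660035  0.30601763] [ 3.14137898e+00 -8.69816234e-05  1.03338429e-01] [-0.1727965  -0.17010151  0.35853972]
ls x,y from pivot 0.0480633348021926 0.0005253965237544227
```

View pics/wrist2.png

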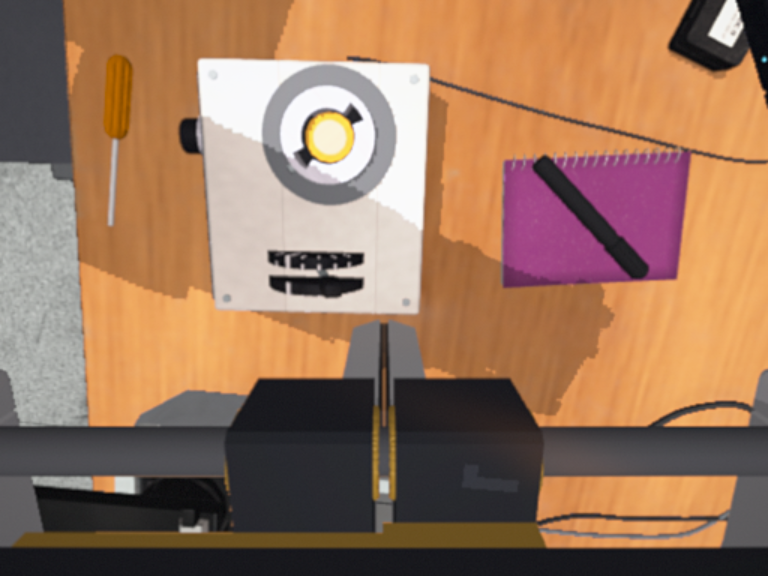

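The socket is at about (328,135), with slots at (352,112) and (304,158). The quadrant is at (316,270), with the long mark at (289,285), and the closed fingertips show at (385,330).

```bash
python3 - <<'E'
from h import *
c=cam('wrist'); import pickle; pickle.dump(c,open('w2.pkl','wb'))
im=c['color'][35:215,125:295]; cv2.imwrite('pics/w2crop.png',cv2.resize(im,(170*4,180*4)[::1] if 0 else (566,600),interpolation=cv2.INTER_CUBIC))
P=cloud(c)
for v in range(172,200,3): print(v,P[v,206:222:3].round(4).tolist())
E
```

```text
172 [[0.5218, -0.1393, 0.0931], [0.5249, -0.1387, 0.0945], [0.5277, -0.1386, 0.0937], [0.5307, -0.1382, 0.0942], [0.5335, -0.1381, 0.093], [0.5363, -0.1382, 0.0911]]
175 [[0.5221, -0.142, 0.0944], [0.525, -0.1418, 0.0941], [0.5279, -0.1415, 0.0939], [0.5308, -0.1414, 0.0933], [0.5337, -0.1411, 0.093], [0.5365, -0.1414, 0.0906]]
178 [[0.5225, -0.1447, 0.0959], [0.5252, -0.1448, 0.0941], [0.5283, -0.1443, 0.0949], [0.531, -0.1445, 0.0928], [0.534, -0.144, 0.0937], [0.5368, -0.1441, 0.0918]]
181 [[0.519, -0.154, 0.0701], [0.5225, -0.1533, 0.0718], [0.527, -0.1503, 0.0828], [0.5309, -0.1481, 0.0906], [0.5318, -0.1527, 0.0701], [0.535, -0.1524, 0.07]]
184 [[0.5197, -0.1566, 0.0729], [0.5227, -0.1565, 0.0722], [0.526, -0.156, 0.0726], [0.5336, -0.1455, 0.1128], [0.5365, -0.145, 0.1139], [0.5391, -0.1451, 0.1123]]
187 [[0.5217, -0.1564, 0.0859], [0.5246, -0.1564, 0.0848], [0.5275, -0.1564, 0.0838], [0.5347, -0.1464, 0.1206], [0.5378, -0.1451, 0.1243], [0.5403, -0.1453, 0.1227]]
190 [[0.5231, -0.1573, 0.0942], [0.526, -0.157, 0.0942], [0.529, -0.1566, 0.0944], [0.5355, -0.1477, 0.1259], [0.5383, -0.1469, 0.1279], [0.5408, -0.1472, 0.126]]
193 [[0.5233, -0.1604, 0.0942], [0.5262, -0.1601, 0.0941], [0.5292, -0.1598, 0.094], [0.5358, -0.15, 0.1275], [0.5385, -0.1498, 0.1274], [0.5411, -0.1495, 0.1273]]
196 [[0.5234, -0.1637, 0.0936], [0.5264, -0.1632, 0.0941], [0.5294, -0.1628, 0.0943], [0.536, -0.153, 0.1267], [0.5388, -0.1522, 0.1284], [0.5414, -0.1521, 0.1279]]
199 [[0.5204, -0.1737, 0.0711], [0.5237, -0.1734, 0.0711], [0.5269, -0.1732, 0.0707], [0.5302, -0.1726, 0.0716], [0.5333, -0.1727, 0.0702], [0.5366, -0.1722, 0.0707]]
```

View pics/w2crop.png

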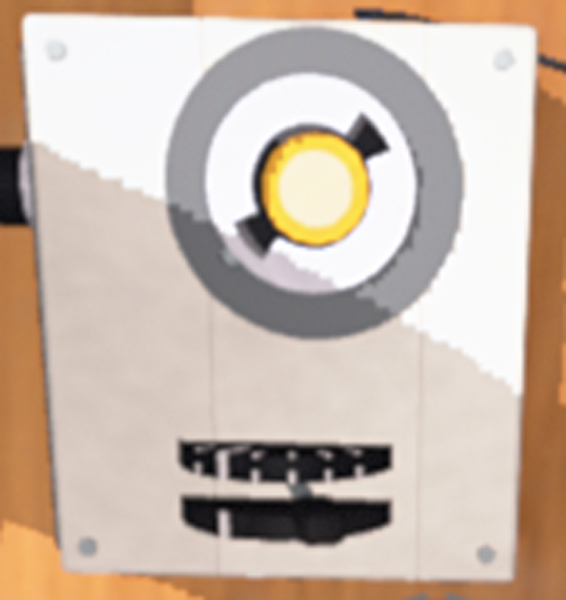

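```bash
python3 - <<'E'
import pickle
from h import *
c=pickle.load(open('w2.pkl','rb')); k=600/180
f=lambda pts,z: onz(c,[((u+.5)/k-.5+125,(v+.5)/k-.5+35) for u,v in pts],z)
from scipy.optimize import least_squares
E=f([(206,185),(418,185),(312,73),(312,294),(237,107),(388,107),(388,262),(237,262)],.08)[:,:2]
r=least_squares(lambda p:np.hypot(*(E-p[:2]).T)-p[2],[.53,-.06,.03]); print('disc',r.x,r.fun.round(4))
S=f([(377,129),(249,244)],.08); print('slots',S.round(4),S.mean(0),np.linalg.norm(S[0]-S[1]), np.degrees(np.arctan2(*(S[0]-S[1])[[1,0]])))
C=f([(23,15),(536,28),(512,579),(65,570)],.07);print(C.round(4),C.mean(0))
for i,j in [(0,3),(1,2)]: y=C[i]-C[j]; print(np.degrees(np.arctan2(-y[0],y[1])))
E
```

```text
disc [ 0.52668513 -0.06109141  0.0306154 ] [ 0.0001  0.      0.0001 -0.0002 -0.0006  0.0004 -0.0003  0.0005]
slots [[ 0.5439 -0.0435  0.08  ]
 [ 0.5094 -0.079   0.08  ]] [ 0.52666994 -0.06122848  0.08      ] 0.04954981182867221 45.78929071097281
[[ 0.4392 -0.0219  0.07  ]
 [ 0.5865 -0.0103  0.07  ]
 [ 0.5996 -0.1766  0.07  ]
 [ 0.4535 -0.1885  0.07  ]] [ 0.51969397 -0.09935743  0.07      ]
4.922367989950937
4.514168920754178
```

Emit:
move_arm(rows="0 0 40 0 0 0;0 0 40 0 0 0;0 0 24 0 0 0;0 0 3 0 0 0.015;-5 0 0 0 0 0;-5 0 0 0 0 0;-4 0 0 0 0 0")

```text
time_s: 5.18
ee_pos: [0.557, -0.1474, 0.2017]
eef_rot: [3.138, -0.009, 0.081]
force: [1.8, 0.1, 1.9]
grip_width: 0.0006
```

```bash
cat > piv.py <<'E'
from h import *
o=sensors.get_obs();print(o['ee_pos'],o['eef_rot'],o['force'])
a=0.083;piv=np.array([.5239,-.1512]);d=o['ee_pos'][:2]-piv
print('ls x,y from pivot',d@[np.cos(a),np.sin(a)],d@[-np.sin(a),np.cos(a)])
E
python3 piv.py
```

```text
[ 0.55704346 -0.14737732  0.20172145] [ 3.13820248 -0.00889453  0.0814988 ] [1.78637804 0.08160981 1.88980861]
ls x,y from pivot 0.0333462790561165 0.0010617753679815615
```

Emit:
move_arm(rows="-4 0 1.5 0 -0.009 0;-5 0 1.5 0 0 0;-5 0 0 0 0 0;-5 0 0 0 0 0;-5 0 0 0 0 0;-4 0 0 0 0 0;0 0 0 0 0 0")

```text
time_s: 6.05
ee_pos: [0.5273, -0.15, 0.1997]
eef_rot: [3.137, -0.002, 0.081]
force: [1.8, 0.6, 0.6]
grip_width: 0.0006
```

```bash
python3 piv.py; python3 - <<'E'
from h import *
c=cam('wrist'); import pickle; pickle.dump(c,open('w3.pkl','wb'))
cv2.imwrite('pics/w3.png',cv2.resize(c['color'],None,fx=1.5,fy=1.5))
c=cam('top'); cv2.imwrite('pics/top3.png',cv2.resize(c['color'][120:215,300:410],None,fx=6,fy=6,interpolation=cv2.INTER_CUBIC))
E
```

```text
[ 0.52733897 -0.14998546  0.19966772] [ 3.13729867e+00 -1.75080350e-03  8.12393601e-02] [1.82786107 0.55657146 0.57508496]
ls x,y from pivot 0.003527819336099657 0.0009252479646890042
```

View pics/w3.png

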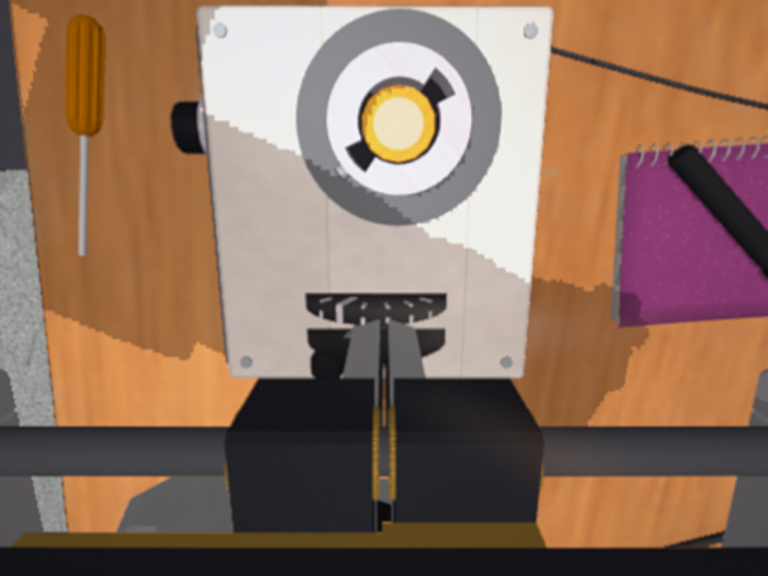

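```bash
cat > knob.py <<'E'
import pickle,sys
from h import *
c=pickle.load(open(sys.argv[1],'rb')); P=cloud(c).reshape(-1,3)
a=0.083;piv=np.array([.5239,-.1512,.058]); Q=P-piv
X=Q[:,0]*np.cos(a)+Q[:,1]*np.sin(a); Y=-Q[:,0]*np.sin(a)+Q[:,1]*np.cos(a); Z=Q[:,2]
xmax=float(sys.argv[2])
m=(abs(Y)<.009)&(X<xmax)&(X>-.07)&(Z>.038)&(Z<.09)&(np.hypot(X,Z)<.08)
S=np.c_[X,Y,Z][m]; print(len(S)); 
for s in S[np.argsort(S[:,0])][::max(1,len(S)//25)]: print((s*1000).round(1), 'r',round(np.hypot(s[0],s[2])*1000,1),'ang from front-0',round(np.arctan2(s[0],s[2])+.75,3))
t=S[np.hypot(S[:,0],S[:,2])>.067]; print('top end angle mean',(np.arctan2(t[:,0],t[:,2])+.75).mean(),np.ptp(np.arctan2(t[:,0],t[:,2])),len(t), 'x',t[:,0].min(),t[:,0].max())
E
python3 knob.py w3.pkl -0.008; python3 knob.py w2.pkl 0.03|tail -1
```

```text
592
[-23.7  -2.7  67. ] r 71.1 ang from front-0 0.41
[-22.8   1.9  67.8] r 71.6 ang from front-0 0.425
[-22.1   4.2  60.8] r 64.6 ang from front-0 0.402
[-21.3  -3.5  68. ] r 71.3 ang from front-0 0.446
[-20.7   4.8  62.1] r 65.5 ang from front-0 0.428
[-20.2  -2.2  68.2] r 71.1 ang from front-0 0.462
[-19.6   4.7  57.4] r 60.7 ang from front-0 0.421
[-19.2   4.8  56.1] r 59.3 ang from front-0 0.421
[-18.6   4.5  50.5] r 53.9 ang from front-0 0.397
[-18.2   1.5  69.6] r 71.9 ang from front-0 0.494
[-17.6   2.1  69.6] r 71.8 ang from front-0 0.502
[-17.1   4.8  63.5] r 65.8 ang from front-0 0.486
[-16.7  -2.7  69.7] r 71.7 ang from front-0 0.515
[-16.2  -2.9  69.2] r 71.1 ang from front-0 0.52
[-15.8   4.7  54.2] r 56.5 ang from front-0 0.466
[-15.4   4.5  64.3] r 66.2 ang from front-0 0.515
[-14.9   4.8  63.6] r 65.3 ang from front-0 0.52
[-14.4   1.4  69.4] r 70.8 ang from front-0 0.545
[-13.9  -1.4  69.9] r 71.2 ang from front-0 0.554
[-13.4   4.9  60.8] r 62.3 ang from front-0 0.532
[-13.1  -4.3  67.5] r 68.8 ang from front-0 0.559
[-12.7   2.   69.5] r 70.7 ang from front-0 0.569
[-12.3   2.9  67.4] r 68.5 ang from front-0 0.569
[-11.9   1.6  66. ] r 67.1 ang from front-0 0.571
[-11.5   2.1  40.8] r 42.4 ang from front-0 0.474
[-10.8   4.5  58.4] r 59.4 ang from front-0 0.567
top end angle mean 0.49694878516804847 0.16410436862921549 362 x -0.023689787972741155 -0.011932715446923488
top end angle mean 0.9957088047854863 0.1598194158280991 143 x 0.011619746966660299 0.02250836766647758
```

View pics/top3.png

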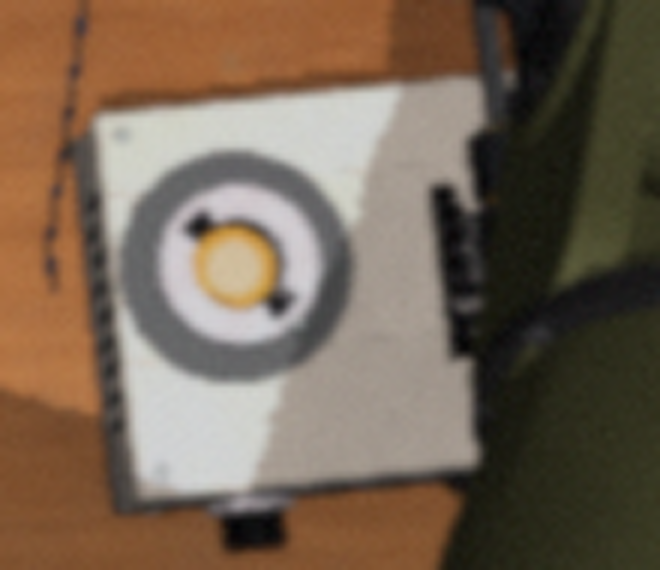

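The top end of the tab puts the lever at about 0.49 rad. I need about 9 mm more push.

Emit:
move_arm(rows="-3 0 0 0 0 0;-3 0 0 0 0 0;-3 0 0 0 0 0;0 0 0 0 0 0")

```text
time_s: 6.65
ee_pos: [0.5181, -0.1507, 0.1995]
eef_rot: [3.137, -0.002, 0.081]
force: [0.7, 0.0, 0.8]
grip_width: 0.0003
```

```bash
python3 piv.py; python3 - <<'E'
from h import *
c=cam('wrist'); import pickle; pickle.dump(c,open('w4.pkl','wb'))
cv2.imwrite('pics/w4.png',cv2.resize(c['color'][180:260,180:320],None,fx=5,fy=5,interpolation=cv2.INTER_CUBIC))
E
python3 knob.py w4.pkl -.012|tail -1
```

```text
[ 0.5180993  -0.15066778  0.19947972] [ 3.13737853e+00 -1.74446346e-03  8.14576438e-02] [0.69309338 0.00293822 0.83223631]
ls x,y from pivot -0.005736610922245723 0.001011294591921091
top end angle mean 0.34245344299253105 0.17040925624725323 352 x -0.03424978776658396 -0.022039205017084285
```

View pics/w4.png

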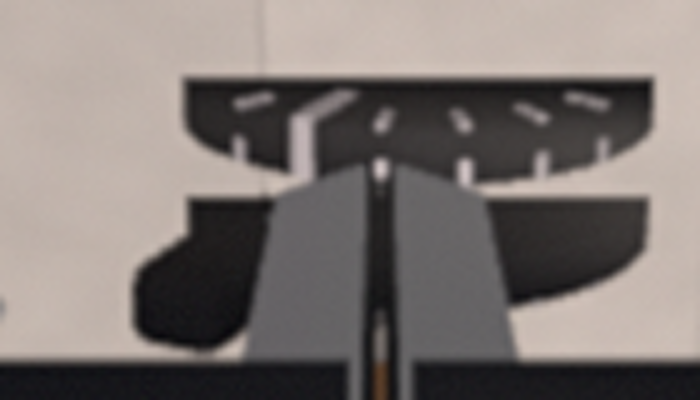

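Emit:
move_arm(rows="-2.3 0 0 0 0 0;0 0 0 0 0 0;0 0 0 0 0 0;8 0 0 0 0 0;10 0 0 0 0 0;0 0 -40 0 0 0;0 0 -40 0 0 0;0 0 -20 0 0 0;0 0 0 0 0 0")

```text
time_s: 7.82
ee_pos: [0.5367, -0.1485, 0.3016]
eef_rot: [3.138, 0.001, 0.082]
force: [0.4, -0.5, -0.0]
grip_width: 0.0002
```

```bash
python3 piv.py; python3 - <<'E'
from h import *
c=cam('wrist'); import pickle; pickle.dump(c,open('w5.pkl','wb'))
cv2.imwrite('pics/w5.png',cv2.resize(c['color'],None,fx=1.5,fy=1.5))
E
python3 knob.py w5.pkl .01|tail -1
```

```text
[ 0.53667907 -0.1485158   0.30156915] [3.13809490e+00 5.91119796e-04 8.20436427e-02] [ 0.37583499 -0.45151129 -0.04736296]
ls x,y from pivot 0.012957611376972404 0.0016155164093207975
top end angle mean 0.3056436019862539 0.17130919744301315 138 x -0.03667026452323255 -0.02462981330567999
```

View pics/w5.png

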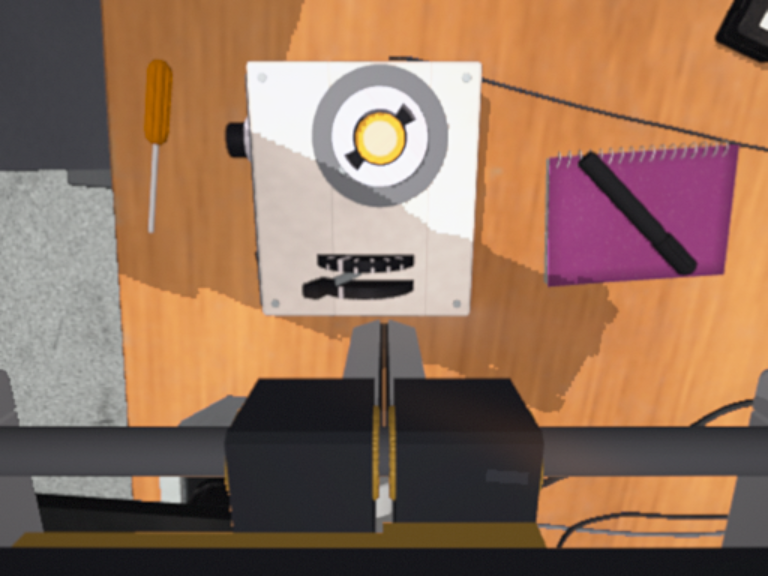

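Emit:
move_arm(rows="-13 -55 0 0 0 0;-13 -55 0 0 0 0;-13 -55 0 0 0 0;-13 -55 0 0 0 0;-13 -55 0 0 0 0;0 0 0 0 0 0", grip=-0.15)

```text
time_s: 8.62
ee_pos: [0.4457, 0.1281, 0.2918]
eef_rot: [3.14, 0.013, 0.081]
force: [-0.0, -1.1, -0.2]
grip_width: 0.04
```

```bash
python3 - <<'E'
from h import *
c=cam('wrist'); import pickle; pickle.dump(c,open('w6.pkl','wb'))
cv2.imwrite('pics/w6.png',cv2.resize(c['color'],None,fx=1.5,fy=1.5))
E
```

```text
(no output)
```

View pics/w6.png

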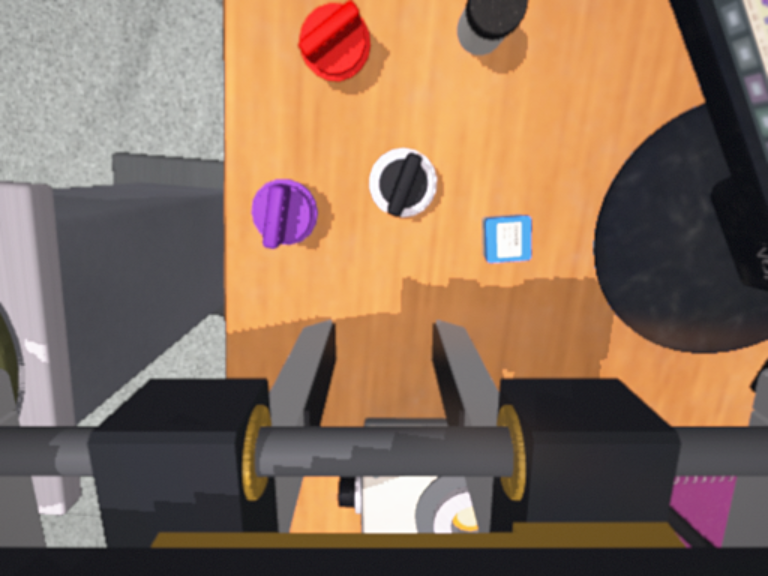

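The module is at (403,183), with its bar running from about (396,210) to (413,157). The box is at (508,239), the canister at (490,20), and the purple and red decoys at (285,213) and (335,42).

```bash
python3 - <<'E'
import pickle
from h import *
c=pickle.load(open('w6.pkl','rb'))
x0,y0=240,92; im=c['color'][y0:y0+60,x0:x0+60]
cv2.imwrite('pics/w6c.png',cv2.resize(im,None,fx=10,fy=10,interpolation=cv2.INTER_CUBIC))
P=cloud(c); Z=P[...,2]
m=np.zeros(Z.shape,np.uint8); m[y0:y0+60,x0:x0+60]=(Z[y0:y0+60,x0:x0+60]>.052); 
n,l,st,ce=cv2.connectedComponentsWithStats(m); print(st,ce)
i=1+np.argmax(st[1:,4]); cn=cv2.findContours((l==i).astype(np.uint8),0,2)[0][0]
v,u=np.where(l==i); W=onz(c,np.c_[u,v],.063)[:,:2]; rc=cv2.minAreaRect((W*1000).astype(np.float32)); print(rc)
mu=W.mean(0); w,V=np.linalg.eigh(np.cov((W-mu).T)); print(mu,np.degrees(np.arctan2(V[1,1],V[0,1])),np.nanmedian(Z[l==i]))
# flange white
hsv=cv2.cvtColor(c['color'],cv2.COLOR_BGR2HSV); wm=np.zeros(Z.shape,np.uint8); s=(slice(y0,y0+60),slice(x0,x0+60)); wm[s]=((hsv[s][...,1]<60)&(hsv[s][...,2]>100)); 
cn=max(cv2.findContours(wm,0,1)[0],key=cv2.contourArea).reshape(-1,2)
h=cv2.convexHull(cn).reshape(-1,2); Q=onz(c,h,.028)[:,:2]; print('flange',cv2.minEnclosingCircle((Q*1000).astype(np.float32)),cv2.fitEllipse((Q*1000).astype(np.float32)))
E
```

```text
[[     0      0    512    384 196113]
 [   258    101     24     44    495]] [[255.46589466 191.67474364]
 [269.01212121 122.26868687]]
((450.81939697265625, 187.6303253173828), (43.5082893371582, 11.941652297973633), 74.89600372314453)
[0.45088661 0.188043  ] 74.4100542700887 0.06296693800512165
flange ((451.00885009765625, 187.55010986328125), 25.042673110961914) ((451.0587463378906, 187.47909545898438), (49.556861877441406, 49.82139587402344), 115.88909149169922)
```

View pics/w6c.png

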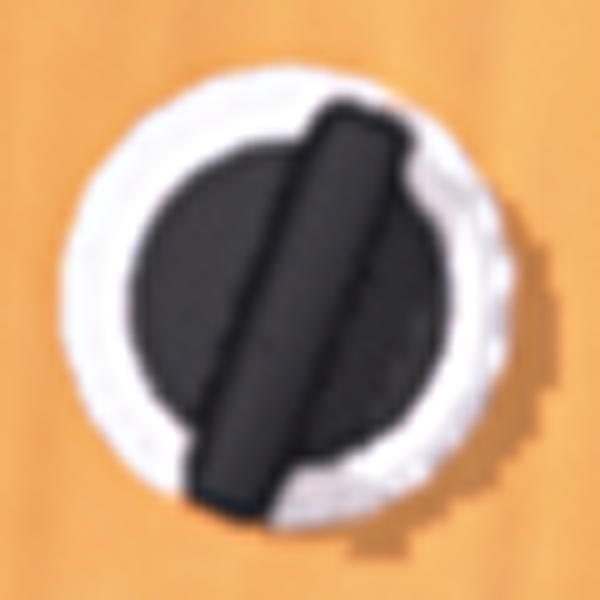

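Emit:
move_arm(rows="0 0 0 0 0.013 0.17;0 0 0 0 0 0.17;0 0 0 0 0 0")

```text
time_s: 9.05
ee_pos: [0.4471, 0.1243, 0.2892]
eef_rot: [3.136, 0.002, -0.271]
force: [-0.0, 0.1, -0.5]
grip_width: 0.0403
```

```bash
cat > to.py <<'E'
import sys
from h import *
o=sensors.get_obs(); Rm=rm(o['eef_rot']); p=o['ee_pos']; print(p.round(4),o['eef_rot'].round(4),o['force'].round(1),o['moment'].round(2),o['grip_width'],o['time_s'])
t=np.array([float(x) for x in sys.argv[1:4]]); yaw=float(sys.argv[4])
print('shift mm',(Rm.T@(t-p)*1000).round(1)); Rt=R.from_euler('xyz',[np.pi,0,yaw]).as_matrix()
print('rotvec',R.from_matrix(Rm.T@Rt).as_rotvec().round(4))
E
python3 to.py .451 .1876 .18 -0.269
```

```text
[0.4471 0.1243 0.2892] [ 3.1365e+00  2.2000e-03 -2.7100e-01] [-0.   0.1 -0.5] [-0.08  0.12  0.03] 0.040269368995360544 9.05
shift mm [-13.  -62.6 108.9]
rotvec [ 0.0051  0.0022 -0.002 ]
```

Emit:
move_arm(rows="-6 -31 20 0.005 0.002 0;-6 -31 30 0 0 0;0 0 30 0 0 0;0 0 28 0 0 0;0 0 0 0 0 0")

```text
time_s: 9.68
ee_pos: [0.4539, 0.1854, 0.1763]
eef_rot: [3.14, 0.001, -0.254]
force: [-0.1, -0.1, 1.5]
grip_width: 0.0396
```

```bash
python3 to.py .451 .1876 .138 -0.269;python3 - <<'E'
from h import *
c=cam('wrist'); cv2.imwrite('pics/w7.png',cv2.resize(c['color'],None,fx=1.5,fy=1.5))
E
```

```text
[0.4539 0.1854 0.1763] [ 3.140e+00  1.500e-03 -2.544e-01] [-0.1 -0.1  1.5] [-0.06  0.06 -0.01] 0.03957695826692315 9.675
shift mm [-3.3 -1.5 38.3]
rotvec [0.0016 0.0014 0.0146]
```

View pics/w7.png

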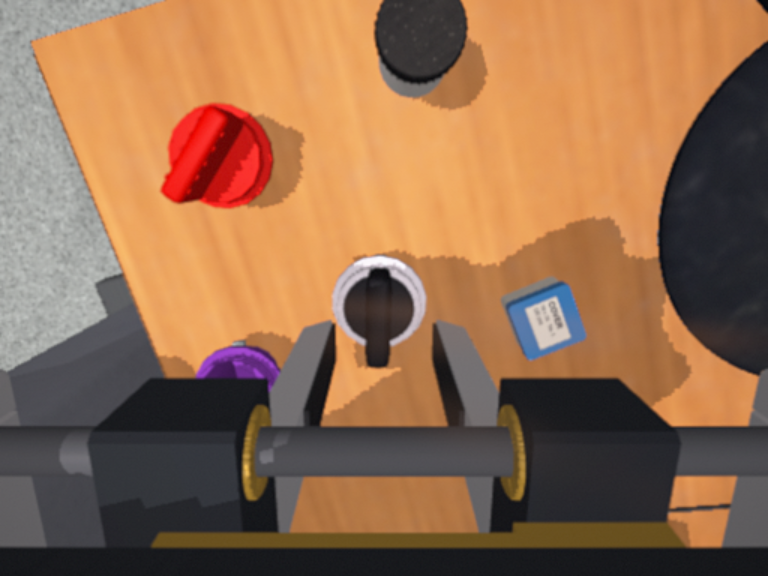

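The bar stands at (377,315), vertical in the image and between the fingers, so I go down and close.

Emit:
move_arm(rows="-3.3 -1.5 10 0.002 0.001 0.015;0 0 15 0 0 0;0 0 11 0 0 0;0 0 0 0 0 0")

```text
time_s: 10.22
ee_pos: [0.4525, 0.1877, 0.1413]
eef_rot: [-3.138, -0.004, -0.269]
force: [0.2, 0.1, -0.3]
grip_width: 0.0399
```

```bash
python3 to.py .451 .1876 .137 -0.269
```

```text
[0.4525 0.1877 0.1413] [-3.138  -0.0043 -0.2693] [ 0.2  0.1 -0.3] [-0.09  0.06  0.03] 0.03988079620068281 10.225
shift mm [-1.4  0.5  4.3]
rotvec [-0.0036 -0.0043 -0.0003]
```

Emit:
move_arm(rows="-1.4 0.5 3.5 -0.004 -0.004 0;0 0 0 0 0 0")

```text
time_s: 10.48
ee_pos: [0.4511, 0.1876, 0.1379]
eef_rot: [3.141, -0.0, -0.269]
force: [0.1, -0.1, -0.5]
grip_width: 0.0398
```

Emit:
move_arm(rows="0 0 0 0 0 0;0 0 0 0 0 0;0 0 0 0 0 0;0 0 0 0 0 0;0 0 0 0 0 0;0 0 0 0 0 0", grip=-1, newtons=45)

```text
time_s: 11.22
ee_pos: [0.4513, 0.1877, 0.1384]
eef_rot: [-3.141, -0.001, -0.269]
force: [0.7, -0.6, -0.9]
grip_width: 0.0107
```

```bash
python3 to.py .451 .1876 .137 -0.269
```

```text
[0.4513 0.1877 0.1384] [-3.1414e+00 -1.3000e-03 -2.6900e-01] [ 0.7 -0.6 -0.9] [-0.06  0.07 -0.02] 0.010747107461272287 11.225
shift mm [-0.3  0.2  1.4]
rotvec [-0.0002 -0.0013  0.    ]
```

Emit:
move_arm(rows="0 0 -5 0 0 0;0 0 -15 0 0 0;0 0 -30 0 0 0;0 0 -35 0 0 0;0 0 -35 0 0 0;0 0 0 0 0 0")

```text
time_s: 11.98
ee_pos: [0.4508, 0.1876, 0.2661]
eef_rot: [-3.141, -0.003, -0.269]
force: [-1.0, -0.5, -2.9]
grip_width: 0.0106
```

```bash
python3 to.py .5265 -.0611 .26 -0.78;python3 - <<'E'
from h import *
c=cam('wrist'); cv2.imwrite('pics/w8.png',cv2.resize(c['color'],None,fx=1.5,fy=1.5))
E
```

```text
[0.4508 0.1876 0.2661] [-3.1406e+00 -2.6000e-03 -2.6890e-01] [-1.  -0.5 -2.9] [-0.05  0.08  0.  ] 0.010553223620912258 11.975
shift mm [139.1 219.7   6.2]
rotvec [-0.0016 -0.0023  0.5111]
```

View pics/w8.png

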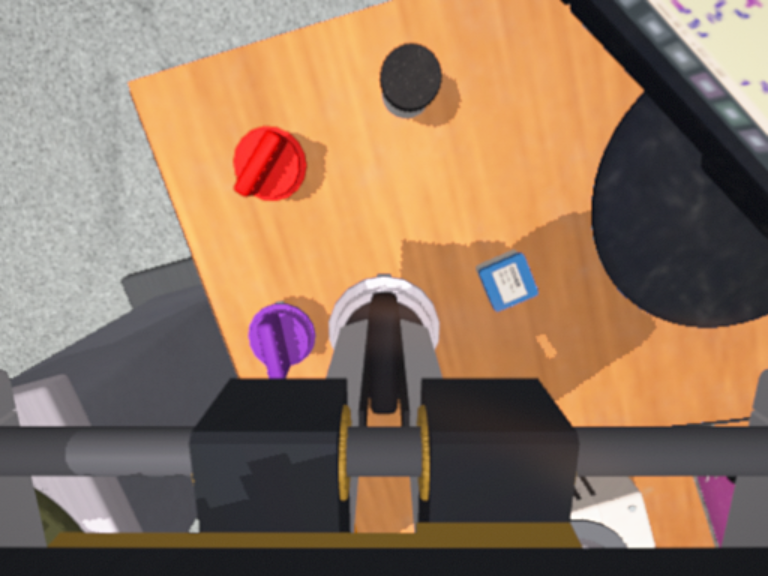

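Emit:
move_arm(rows="15 22 0 0 0 0;28 44 0 0 0 0;28 44 0 0 0 0;28 44 0 0 0 0;28 44 0 0 0 0;12 22 0 0 0 0;0 0 0 0 0 0.17;0 0 0 0 0 0.17;0 0 0 0 0 0.17;0 0 0 0 0 0;0 0 0 0 0 0")

```text
time_s: 13.4
ee_pos: [0.5235, -0.0699, 0.2502]
eef_rot: [3.127, 0.017, -0.788]
force: [0.2, 0.1, -2.2]
grip_width: 0.0109
```

```bash
python3 to.py .5265 -.0611 .24 -0.78;python3 - <<'E'
from h import *
c=cam('wrist'); cv2.imwrite('pics/w9.png',cv2.resize(c['color'],None,fx=1.5,fy=1.5))
import pickle; pickle.dump(c,open('w9.pkl','wb'))
cv2.imwrite('pics/w9c.png',cv2.resize(c['color'][160:290,190:320],None,fx=4.6,fy=4.6,interpolation=cv2.INTER_CUBIC))
c=cam('side'); cv2.imwrite('pics/s9.png',cv2.resize(c['color'][60:190,200:330],None,fx=4.6,fy=4.6,interpolation=cv2.INTER_CUBIC))
E
```

```text
[ 0.5235 -0.0699  0.2502] [ 3.1273  0.0171 -0.7881] [ 0.2  0.1 -2.2] [-0.09  0.07  0.02] 0.010932382192495768 13.4
shift mm [-4.  -8.5 10.1]
rotvec [ 0.0142  0.0171 -0.008 ]
```

View pics/w9c.png

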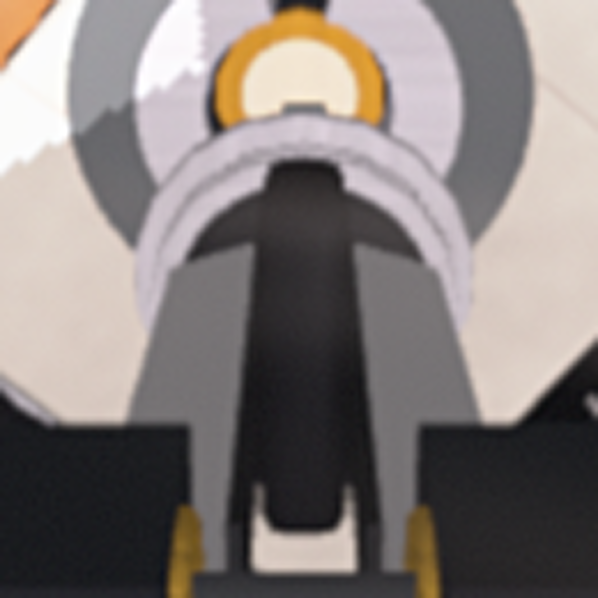

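View pics/s9.png

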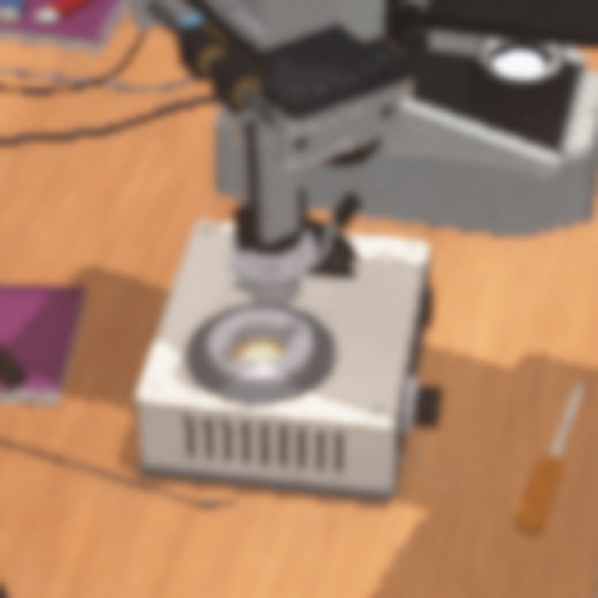

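```bash
python3 - <<'E'
import pickle
from h import *
c=pickle.load(open('w9.pkl','rb')); c2=dict(c); c2['T']=np.array(c['hand_eye'])
f=lambda pts: [((u+.5)/4.6-.5+190,(v+.5)/4.6-.5+160) for u,v in pts]
print('bar ends tool xy mm', (onz(c2,f([(304,165),(304,528)]),.0754)*1000).round(1))
print('flange top-edge (rim far)', (onz(c2,f([(303,150),(303,118)]),.1104)*1000).round(1),'underside',(onz(c2,f([(303,112)]),.1144)*1000).round(1))
print('flange sides', (onz(c2,f([(136,270),(470,270)]),.1104)*1000).round(1))
print('bar sides', (onz(c2,f([(268,170),(341,170),(265,500),(345,500)]),.0754)*1000).round(1))
S=onz(c,f([(299,-2),(135,95),(464,95)]),.08);print('slot end, disc l,r',S.round(4)); o=sensors.get_obs();Rm=rm(o['eef_rot']);print(((S-o['ee_pos'])@Rm*1000).round(1))
E
```

```text
bar ends tool xy mm [[ -0.3 -26.6  75.4]
 [ -0.2  20.5  75.4]]
flange top-edge (rim far) [[ -0.4 -19.  110.4]
 [ -0.4 -23.7 110.4]] underside [[ -0.4 -23.6 114.4]]
flange sides [[-24.7  -1.  110.4]
 [ 23.9  -1.  110.4]]
bar sides [[ -4.5 -26.   75.4]
 [  4.  -26.   75.4]
 [ -5.1  16.6  75.4]
 [  4.8  16.6  75.4]]
slot end, disc l,r [[ 0.5413 -0.0464  0.08  ]
 [ 0.507  -0.0378  0.08  ]
 [ 0.55   -0.0806  0.08  ]]
[[ -1.4 -31.5 170.1]
 [-31.6 -13.2 170.9]
 [ 29.  -13.6 169.8]]
```

View pics/w9.png

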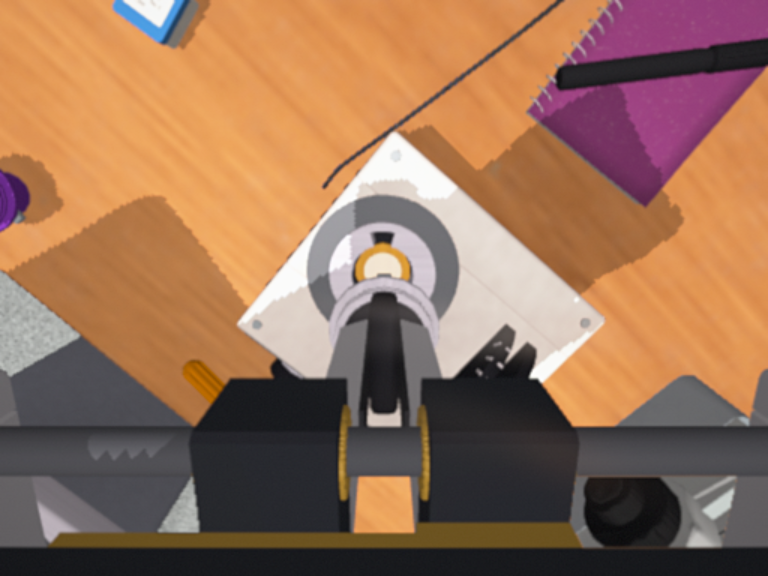

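Emit:
move_arm(rows="-2 -4.5 5 0.014 0.017 -0.008;-2 -4.5 6 0 0 0;0 0 0 0 0 0")

```text
time_s: 13.88
ee_pos: [0.5272, -0.0598, 0.2384]
eef_rot: [-3.141, -0.001, -0.778]
force: [0.3, -0.8, -0.9]
grip_width: 0.0108
```

```bash
python3 to.py .5268 -.0608 .235 -0.78
```

```text
[ 0.5272 -0.0598  0.2384] [-3.1407e+00 -1.3000e-03 -7.7780e-01] [ 0.3 -0.8 -0.9] [-0.07  0.1  -0.02] 0.010773911653958013 13.875
shift mm [0.4 0.9 3.4]
rotvec [-0.0009 -0.0013  0.0022]
```

Emit:
move_arm(rows="0.4 0.9 4 0 -0.001 0.002;0 0 0 0 0 0")

```text
time_s: 14.12
ee_pos: [0.5268, -0.0607, 0.2341]
eef_rot: [-3.141, -0.0, -0.779]
force: [-0.1, -0.2, -1.2]
grip_width: 0.0109
```

```bash
python3 to.py .5268 -.0608 .235 -0.78; python3 - <<'E'
from h import *
c=cam('wrist')
import pickle; pickle.dump(c,open('w10.pkl','wb'))
cv2.imwrite('pics/w10c.png',cv2.resize(c['color'][150:280,190:320],None,fx=4.6,fy=4.6,interpolation=cv2.INTER_CUBIC))
c=cam('side'); cv2.imwrite('pics/s10.png',cv2.resize(c['color'][90:170,220:300],None,fx=7,fy=7,interpolation=cv2.INTER_CUBIC))
E
```

```text
[ 0.5268 -0.0607  0.2341] [-3.1407e+00 -2.0000e-04 -7.7940e-01] [-0.1 -0.2 -1.2] [-0.04  0.08  0.05] 0.01087893010387844 14.125
shift mm [ 0.   0.1 -0.9]
rotvec [-0.0009 -0.0002  0.0006]
```

View pics/w10c.png

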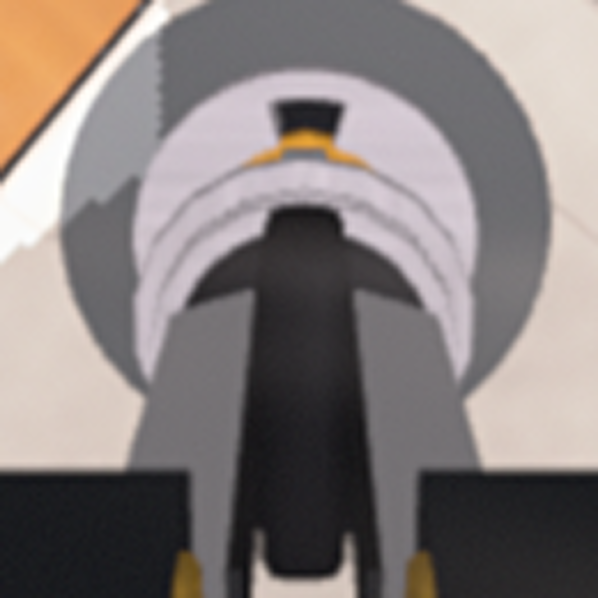

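View pics/s10.png

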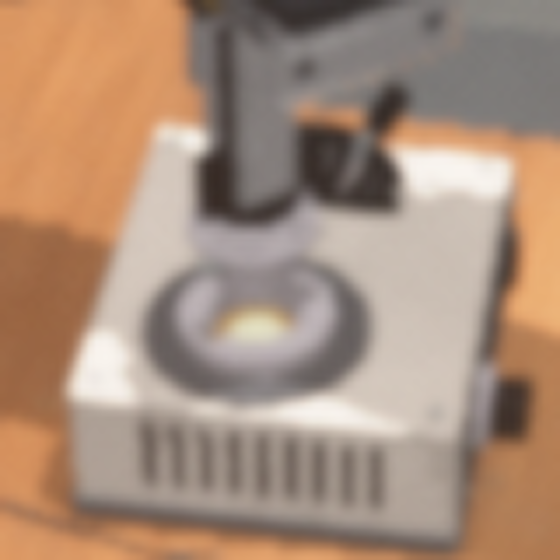

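```bash
python3 - <<'E'
import pickle
from h import *
c=pickle.load(open('w10.pkl','rb')); c2=dict(c); c2['T']=np.array(c['hand_eye'])
f=lambda pts: [((u+.5)/4.6-.5+190,(v+.5)/4.6-.5+150) for u,v in pts]
print('slot outer edge, disc top,l,r', (onz(c2,f([(271,102),(345,102),(306,69),(133,225),(477,225)]),.1541)*1000).round(1))
print('lug/flange underside', (onz(c2,f([(304,158)]),.1144)*1000).round(1))
print('flange bottom rim l r', (onz(c2,f([(135,300),(474,300)]),.1144)*1000).round(1))
E
```

```text
slot outer edge, disc top,l,r [[-5.900e+00 -2.400e+01  1.541e+02]
 [ 6.800e+00 -2.400e+01  1.541e+02]
 [ 1.000e-01 -2.970e+01  1.541e+02]
 [-3.020e+01 -2.000e+00  1.541e+02]
 [ 3.010e+01 -2.100e+00  1.541e+02]]
lug/flange underside [[ -0.3 -23.6 114.4]]
flange bottom rim l r [[-25.3  -2.  114.4]
 [ 24.9  -2.1 114.4]]
```

Emit:
move_arm(rows="0 0 8 0 0 0;0 0 6 0 0 0;0 0 6 0 0 0;0 0 0 0 0 0")

```text
time_s: 14.72
ee_pos: [0.5269, -0.0608, 0.2128]
eef_rot: [-3.141, -0.0, -0.78]
force: [-0.3, -0.1, -2.1]
grip_width: 0.0103
```

```bash
python3 to.py .5268 -.0608 .194 -0.78
```

```text
[ 0.5269 -0.0608  0.2128] [-3.1406e+00 -4.0000e-04 -7.7960e-01] [-0.3 -0.1 -2.1] [-0.03  0.13 -0.04] 0.010343848754084064 14.725
shift mm [-0.1  0.  18.8]
rotvec [-0.001  -0.0004  0.0004]
```

Barrel in the bore with no side force. On downwards.

Emit:
move_arm(rows="0 0 3 0 0 0;0 0 3 0 0 0;0 0 3 0 0 0;0 0 0 0 0 0")

```text
time_s: 15.22
ee_pos: [0.5271, -0.0609, 0.2042]
eef_rot: [-3.14, -0.001, -0.78]
force: [-2.4, 0.2, 4.7]
grip_width: 0.0106
```

```bash
python3 to.py .5268 -.0608 .194 -0.78
```

```text
[ 0.5271 -0.0609  0.2042] [-3.1399e+00 -1.3000e-03 -7.7960e-01] [-2.4  0.2  4.7] [0.04 0.76 0.  ] 0.010643664667979091 15.225
shift mm [-0.3  0.2 10.2]
rotvec [-0.0017 -0.0013  0.0004]
```

Emit:
move_arm(rows="-0.2 0 3 0 0 0;0 0 3 0 0 0;0 0 2 0 0 0;0 0 0 0 0 0")

```text
time_s: 15.72
ee_pos: [0.5271, -0.0608, 0.1979]
eef_rot: [-3.14, -0.002, -0.779]
force: [-5.0, 0.4, 8.0]
grip_width: 0.0105
```

```bash
python3 to.py .5268 -.0608 .194 -0.78
```

```text
[ 0.5271 -0.0608  0.1979] [-3.1395e+00 -2.4000e-03 -7.7950e-01] [-5.   0.4  8. ] [ 0.13  1.01 -0.01] 0.010542475562105818 15.725
shift mm [-0.2  0.2  3.9]
rotvec [-0.0021 -0.0024  0.0005]
```

Emit:
move_arm(rows="-0.6 0.6 1 0 -0.002 0;0 0 2 0 0 0;0 0 2 0 0 0;0 0 0 0 0 0")

```text
time_s: 16.23
ee_pos: [0.5269, -0.0609, 0.1957]
eef_rot: [-3.138, -0.003, -0.779]
force: [-3.4, 0.9, 7.9]
grip_width: 0.0105
```

```bash
python3 to.py .5268 -.0608 .194 -0.78; python3 - <<'E'
from h import *
c=cam('wrist')
cv2.imwrite('pics/w11c.png',cv2.resize(c['color'][150:280,190:320],None,fx=4.6,fy=4.6,interpolation=cv2.INTER_CUBIC))
c=cam('side'); cv2.imwrite('pics/s11.png',cv2.resize(c['color'][90:170,220:300],None,fx=7,fy=7,interpolation=cv2.INTER_CUBIC))
E
```

```text
[ 0.5269 -0.0609  0.1957] [-3.1376 -0.0033 -0.7794] [-3.4  0.9  7.9] [ 0.14  1.2  -0.01] 0.010530894580262929 16.225
shift mm [-0.1 -0.   1.7]
rotvec [-0.004  -0.0033  0.0007]
```

View pics/w11c.png

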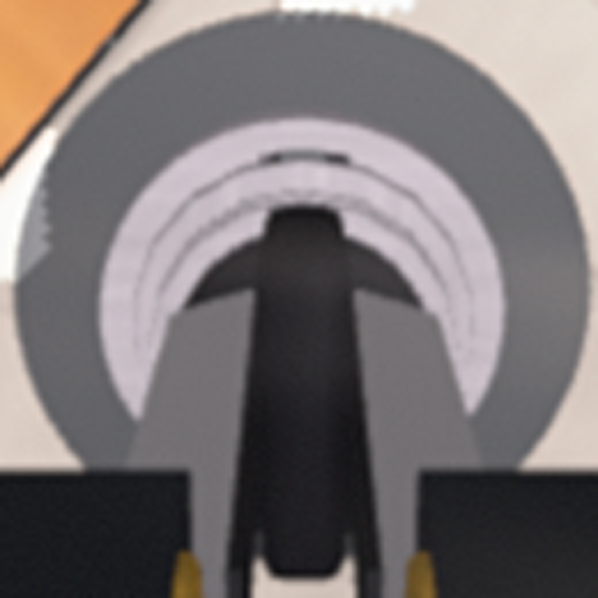

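View pics/s11.png

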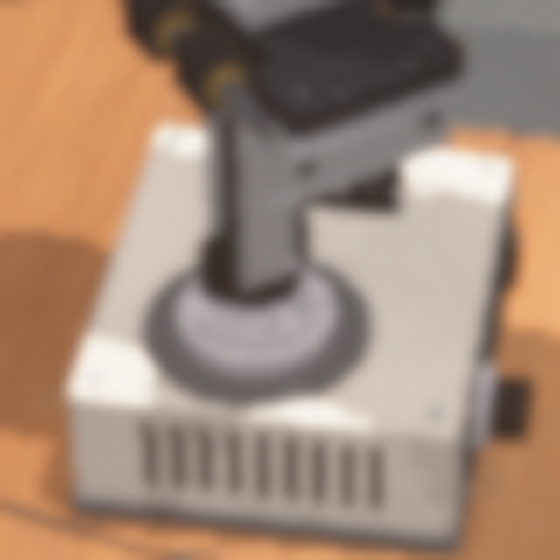

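The flange is nearly flush, with the slot's outer edge just showing at (305,157). I press on.

Emit:
move_arm(rows="-0.3 0.3 2 0 -0.003 0;0 0 2 0 0 0;0 0 1 0 0 0")

```text
time_s: 16.7
ee_pos: [0.5269, -0.061, 0.1944]
eef_rot: [-3.136, -0.003, -0.779]
force: [-5.7, 1.4, 10.0]
grip_width: 0.0107
```

```bash
python3 to.py .5268 -.0608 .194 -0.78
```

```text
[ 0.5269 -0.061   0.1944] [-3.1363e+00 -2.9000e-03 -7.7910e-01] [-5.7  1.4 10. ] [ 0.05  1.63 -0.  ] 0.010733204183812364 16.7
shift mm [-0.2 -0.1  0.4]
rotvec [-0.0053 -0.0029  0.0009]
```

Emit:
move_arm(rows="-0.4 0.3 2.5 0 -0.003 0;-0.4 0.3 2.5 0 0 0;-0.3 0.2 2.5 0 0 0")

```text
time_s: 17.08
ee_pos: [0.5266, -0.061, 0.1944]
eef_rot: [-3.133, -0.005, -0.779]
force: [-13.8, 2.9, 30.2]
grip_width: 0.0109
```

```bash
python3 to.py .5268 -.0608 .194 -0.78
```

```text
[ 0.5266 -0.061   0.1944] [-3.1332 -0.0054 -0.7787] [-13.8   2.9  30.2] [0.32 3.08 0.01] 0.010880808780173027 17.075
shift mm [-0.  -0.3  0.4]
rotvec [-0.0084 -0.0054  0.0013]
```

Flush: z stays at 0.1944 while the force rises to 30 N. Now the clockwise turn with a gentler push.

Emit:
move_arm(rows="0 0 1 -0.006 -0.004 0;0 0 1.2 0 0 0.05;0 0 1.3 0 0 0.08;0 0 1.3 0 0 0.1;0 0 1.3 0 0 0.1")

```text
time_s: 17.7
ee_pos: [0.5282, -0.0613, 0.1944]
eef_rot: [-3.132, -0.006, -1.118]
force: [-6.7, 3.0, 14.8]
grip_width: 0.0106
```

```bash
python3 to.py .5267 -.0610 .194 -2.176
```

```text
[ 0.5282 -0.0613  0.1944] [-3.1323 -0.006  -1.1176] [-6.7  3.  14.8] [0.56 1.88 0.14] 0.010582050420300958 17.7
shift mm [-1.   1.2  0.4]
rotvec [-1.1600e-02 -5.0000e-04  1.0585e+00]
```

Emit:
move_arm(rows="-0.4 0.5 1.3 -0.008 -0.006 0.1;-0.4 0.5 1.3 0 0 0.1;-0.2 0.3 1.3 0 0 0.1;-0.2 0.3 1.3 0 0 0.1;-0.2 0.3 1.3 0 0 0.1")

```text
time_s: 18.32
ee_pos: [0.5282, -0.0613, 0.1944]
eef_rot: [-3.13, -0.001, -1.633]
force: [-6.3, -0.4, 15.1]
grip_width: 0.0107
```

```bash
python3 to.py .5267 -.0610 .194 -2.176
```

```text
[ 0.5282 -0.0613  0.1944] [-3.1302e+00 -1.4000e-03 -1.6335e+00] [-6.3 -0.4 15.1] [0.13 1.75 0.19] 0.01069700940230181 18.325
shift mm [-0.2  1.6  0.4]
rotvec [-0.0115  0.0018  0.5425]
```

Emit:
move_arm(rows="0 0.6 1.3 -0.01 0 0.1;0 0.6 1.3 0 0 0.1;0 0.3 1.3 0 0 0.1;0 0.3 1.3 0 0 0.1;0 0.3 1.3 0 0 0.08")

```text
time_s: 18.95
ee_pos: [0.5283, -0.0614, 0.1944]
eef_rot: [-3.131, 0.003, -2.129]
force: [-6.8, 0.3, 16.1]
grip_width: 0.0104
```

```bash
python3 to.py .5267 -.0610 .194 -2.176
```

```text
[ 0.5283 -0.0614  0.1944] [-3.1306e+00  2.7000e-03 -2.1292e+00] [-6.8  0.3 16.1] [0.08 1.86 0.23] 0.010399490999770562 18.95
shift mm [0.5 1.5 0.4]
rotvec [-0.0109  0.0029  0.0468]
```

Emit:
move_arm(rows="0 0.3 1.3 -0.005 0 0.04;0 0.3 1.3 0 0 0.04;0 0.3 1.3 0 0 0.03")

```text
time_s: 19.32
ee_pos: [0.5278, -0.0621, 0.1944]
eef_rot: [-3.132, 0.002, -2.242]
force: [-7.0, 0.4, 14.7]
grip_width: 0.0109
```

```bash
python3 to.py .5267 -.0610 .194 -2.176
```

```text
[ 0.5278 -0.0621  0.1944] [-3.1317e+00  2.2000e-03 -2.2419e+00] [-7.   0.4 14.7] [0.17 1.57 0.66] 0.01086165391550139 19.325
shift mm [-0.2  1.6  0.4]
rotvec [-0.0099  0.0018 -0.0659]
```

Emit:
move_arm(rows="0 0.3 1.3 0 0 0.03;0 0.3 1.3 0 0 0.03;0 0.2 1.3 0 0 0.02")

```text
time_s: 19.7
ee_pos: [0.5276, -0.0619, 0.1944]
eef_rot: [-3.128, 0.003, -2.321]
force: [-7.8, -0.0, 15.9]
grip_width: 0.0111
```

```bash
python3 to.py .5267 -.0610 .194 -2.176; python3 - <<'E'
from h import *
c=cam('wrist')
cv2.imwrite('pics/w12c.png',cv2.resize(c['color'][150:280,190:320],None,fx=4.6,fy=4.6,interpolation=cv2.INTER_CUBIC))
for n in ['side','top']:
  c=cam(n); s=(slice(80,170),slice(210,310)) if n=='side' else (slice(110,220),slice(290,420))
  cv2.imwrite(f'pics/{n}12.png',cv2.resize(c['color'][s],None,fx=6,fy=6,interpolation=cv2.INTER_CUBIC)[:600])
E
python3 to.py .5267 -.0610 .194 -2.176
```

```text
[ 0.5276 -0.0619  0.1944] [-3.1282e+00  2.9000e-03 -2.3209e+00] [-7.8 -0.  15.9] [0.13 1.83 1.  ] 0.011063609843204597 19.7
shift mm [-0.1  1.3  0.4]
rotvec [-0.0136  0.0019 -0.1449]
[ 0.5276 -0.0619  0.1944] [-3.1282e+00  2.8000e-03 -2.3201e+00] [-7.5 -0.6 16.2] [0.07 1.78 0.96] 0.011291615363345053 19.85
shift mm [-0.1  1.3  0.3]
rotvec [-0.0135  0.0019 -0.1441]
```

View pics/w12c.png

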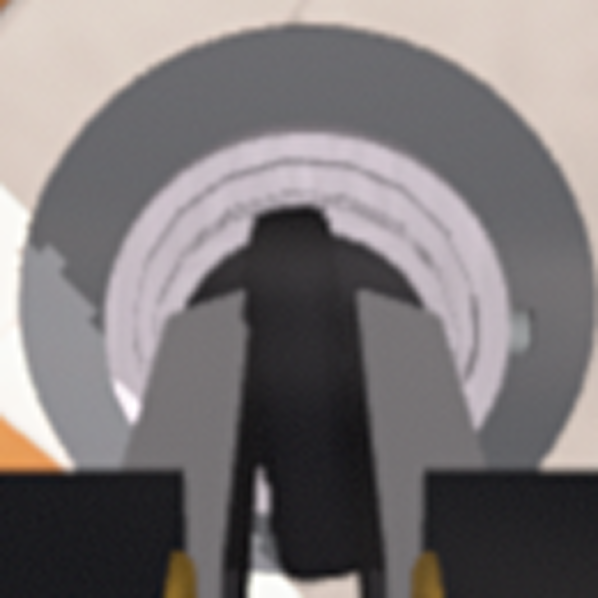

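View pics/side12.png

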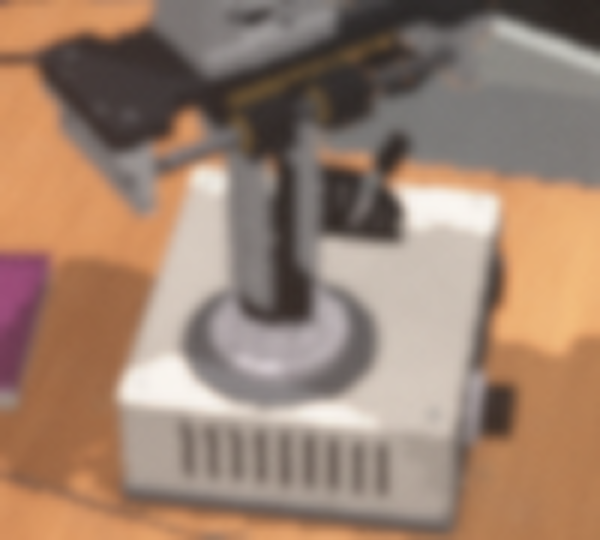

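View pics/top12.png

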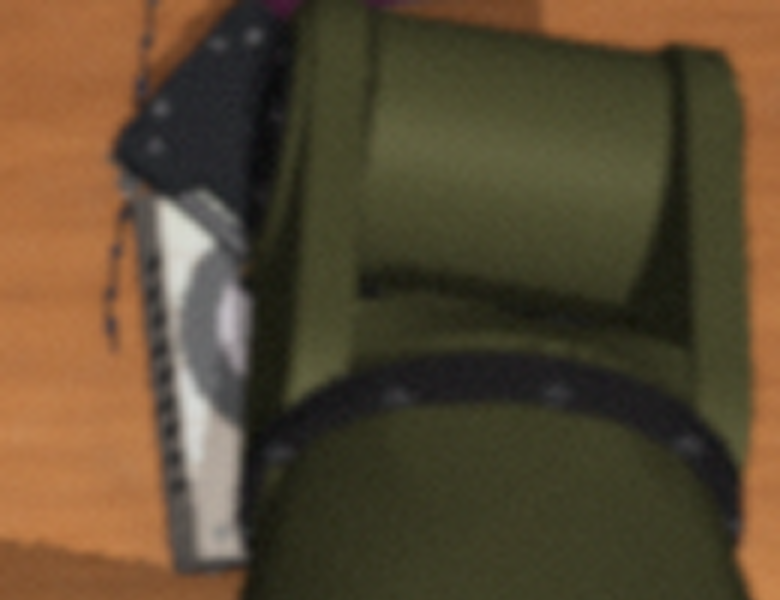

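The fingers have turned about 0.1 rad past the bar, which now sits at a slant from (290,210) to (328,575). The module has therefore met its stop, and the moment about z has risen to 1.0 Nm. I ease the fingers back a little, still pressing down and turning lightly.

Emit:
move_arm(rows="0 0.3 1.4 -0.006 0 -0.05;0 0.3 1.4 -0.004 0 -0.04;0 0.3 1.4 0 0 0.015")

```text
time_s: 20.23
ee_pos: [0.5278, -0.0622, 0.1944]
eef_rot: [-3.132, 0.002, -2.239]
force: [-7.8, 0.7, 15.8]
grip_width: 0.0107
```

```bash
python3 to.py .5267 -.0610 .194 -2.176; python3 - <<'E'
from h import *
c=cam('wrist')
import pickle; pickle.dump(c,open('w13.pkl','wb'))
cv2.imwrite('pics/w13c.png',cv2.resize(c['color'][150:280,190:320],None,fx=4.6,fy=4.6,interpolation=cv2.INTER_CUBIC))
E
python3 to.py .5267 -.0610 .194 -2.176
```

```text
[ 0.5278 -0.0622  0.1944] [-3.1324e+00  2.4000e-03 -2.2394e+00] [-7.8  0.7 15.8] [0.19 1.88 0.62] 0.010717149323887886 20.225
shift mm [-0.2  1.6  0.4]
rotvec [-0.0093  0.0021 -0.0634]
[ 0.5278 -0.0622  0.1944] [-3.1322e+00  2.4000e-03 -2.2405e+00] [-5.9  0.6 16. ] [-0.02  1.66  0.56] 0.010820514465321125 20.275
shift mm [-0.2  1.6  0.4]
rotvec [-0.0094  0.0021 -0.0646]
```

View pics/w13c.png

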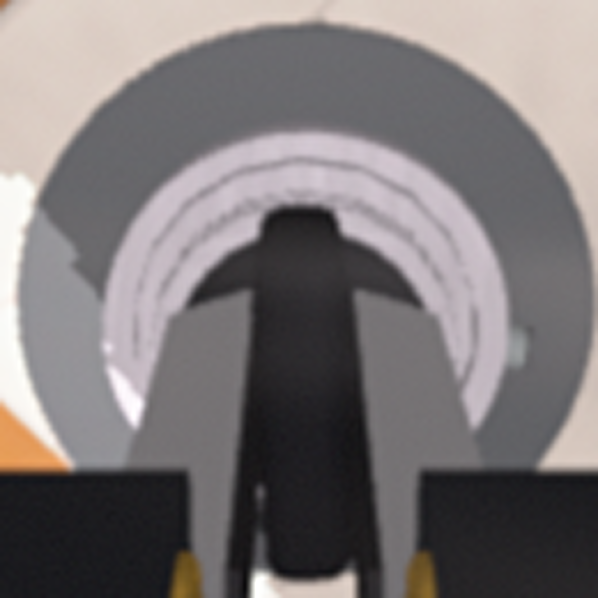

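The module is flush at its stop, the bar sits nearly square in the fingers, and the lever is where I left it. Handing in.

```bash
python3 - <<'E'
from h import *
print(ctrl.hand_in())
o=sensors.get_obs();print(o['time_s'],o['ee_pos'],o['eef_rot'],o['force'],o['moment'],o['grip_width'])
E
```

```text
the job is handed in; nothing more can be done
None
the job is handed in; nothing more can be done
```

The lamp module is in the socket, pressed flush and turned clockwise to its stop, with the gripper still holding it. I handed the job in at about 20 s; the interface gives no verdict.

- **Dimmer:** I pushed the lever from about 1.0 rad to 0.31 rad, measured from wrist-camera depth just after the push. The later side view showed it in the same place.
- **Module:** I gripped it by the finger bar and lowered it into the slots. It counts as flush because the tool stopped at z 0.1944 m while the downward force rose sharply.
- **Turn:** The turn is about 81° by the camera estimate, which is within its error of the 80° stop. The moment on the wrist also rose there.
- **Final state:** It was pressing down with about 16 N, holding about 0.6 Nm against the stop, and gripping with 45 N. The tool was about 0.01 rad off vertical.

**What was not clean:**
- The fingers over-turned the bar by about 0.1 rad in the grip, so I eased them back before handing in.
- A side force of 6–8 N remained on the wrist.
- The final centring is about 1–1.5 mm off my first socket measurement.
- I did not photograph the canister and the small box again at the end. The gripper stayed clear of both during the pick-up, and they looked undisturbed in the picture after the lift.

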